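Show a watch to the inspection camera

TASK

First clear the bench before the camera: hang the orange-handled ring wrench by its ring on the brass post, lying flat on the wooden shoulder, and let it go. Then take the watch carrier with the blue tab out of the rack and hold it up to the inspection camera: the blue dial squarely facing the lens, centred on the lens's line of sight and about 200 mm from it. Finish while holding it there, still and in the air; do not disturb the other two carriers, the jar or the tray, and do not bump the camera.

Things in the scene. Friction and masses are not known exactly. Their poses are not given: they have to be found in the camera images.
- wrench: Case-back ring wrench, about 90 g, lying flat on the 2 mm bench mat (underside at height 2 mm). Steel ring 50 mm outside, 24 mm hole, 8 mm thick; orange handle 16 mm wide and 12 mm thick running from 24 to 108 mm from the ring's centre along the wrench's -x. Origin: centre of the hole, on the underside; z up. Centre of mass about 7 mm from the hole's centre towards the handle (heavy ring).
- post_shoulder (a point): Fixed post stand: a dark round base 90 mm across and 10 mm thick, a wooden column 48 mm across whose flat top (the shoulder) is 40 mm above the stand's foot, and from it a brass post 12 mm thick with a tapered tip rising 40 mm. This point: centre of the shoulder, at the foot of the brass post; z up.
- post: The whole post stand (see post_shoulder); origin on its axis at the underside.
- carrier_blue: Watch carrier, the one to take, about 90 g: grey paddle standing in any of the rack's 3 slots, 118 mm tall. Origin: centre of foot's underside; z up, x out of the dial, y across. Foot 12 (x) x 44 (y) mm, z 0-22, in the slot; plate 10 x 56, z 22-82, shoulders on the rack's top; blue grip tab 14 x 24, z 82-118. Round 40 mm steel watch with blue dial on the +x face.
- carrier_blue_dial (a point): Centre of the blue dial's face: 15 mm in front (x) of the carrier's origin and 52 mm above it (z). Axes as the carrier's: x points out of the dial.
- carrier_blue_tab (a point): Grip point within the blue tab: 104 mm above the carrier's origin, 14 mm below the tab's top; the neighbouring tabs are about 85 mm away along y.
- rack: Fixed dark wooden rack 80 x 260 x 30 mm with three slots 24 mm deep, 85 mm apart along its y (0, +-85 mm); the slots are about 2 mm larger than the feet. Origin: centre of its underside. Carriers face its +x.
- lens: White inspection camera, a tube 38 mm across and 75 mm long with a black front ring, held on the stand about 315 mm above the bench. Origin: centre of the lens glass. It looks along its own -x (towards the robot and 40 degrees down); its +x points back, up and away. Its y is level. Fixed.
- stand: Slim camera stand on the bench's far side: base 90 x 110 x 12 mm, 14 mm aluminium column 337 mm tall; origin on the column's axis at the bench. The lens is 40 mm from the column towards -x, 315 mm up. Fixed; not to be bumped.
- carrier_black: Watch carrier, to be left alone: grey paddle standing in any of the rack's 3 slots, 118 mm tall. Origin: centre of foot's underside; z up, x out of the dial, y across. Foot 12 (x) x 44 (y) mm, z 0-22, in the slot; plate 10 x 56, z 22-82, shoulders on the rack's top; black grip tab 14 x 24, z 82-118. Round 40 mm steel watch with black dial on the +x face.
- carrier_cream: Watch carrier, to be left alone: grey paddle standing in any of the rack's 3 slots, 118 mm tall. Origin: centre of foot's underside; z up, x out of the dial, y across. Foot 12 (x) x 44 (y) mm, z 0-22, in the slot; plate 10 x 56, z 22-82, shoulders on the rack's top; cream grip tab 14 x 24, z 82-118. Round 40 mm steel watch with cream dial on the +x face.
- jar: Amber glass jar with black cap, 48 mm across, 55 mm tall, to be left alone. Origin: centre of its underside.
- tray: Dark red open tray, 130 x 170 x 28 mm, with watches lying in its compartments, to be left alone. Origin: centre of its underside.

How it is judged (in metres and radians):
On the way, in this order (a step that is already met when the one before it is completed fails the run):
1. the wrench hangs on the post, flat on the shoulder, let go and at rest (horizontal distance between wrench and post_shoulder below 0.011 m and z of wrench in the frame of post_shoulder between -0.004 and 0.006 m and angle between wrench's own z axis and vertical below 0.15 rad and contact force between the fingers and wrench below 0.1 N and linear speed of wrench below 0.03 m/s), for 0.2 s.
2. the blue carrier is drawn up out of its slot in the fingers (height (world z) of carrier_blue above 0.06 m and contact force between the fingers and carrier_blue above 1 N), for 0.1 s.
At the end, for the whole second after the job is handed in: Wrench hung: hole within 11 mm of the post axis, on the shoulder within 6 mm, level, still, let go. Blue carrier still in the fingers, foot over 100 mm up, touching nothing else; dial 140 to 260 mm from the lens, within 30 mm of its line of sight each way, facing it within 0.26 rad (all of step 1 and contact force between the fingers and carrier_blue above 1 N and height (world z) of carrier_blue above 0.1 m and linear speed of carrier_blue below 0.03 m/s and contact force between carrier_blue and rack below 0.1 N and contact force between carrier_blue and stand below 0.1 N and contact force between carrier_blue and post below 0.1 N and contact force between carrier_blue and tray below 0.1 N and contact force between carrier_blue and jar below 0.1 N and contact force between carrier_blue and wrench below 0.1 N and contact force between carrier_blue and carrier_black below 0.1 N and contact force between carrier_blue and carrier_cream below 0.1 N and x of carrier_blue_dial in the frame of lens between -0.26 and -0.14 m and y of carrier_blue_dial in the frame of lens between -0.03 and 0.03 m and z of carrier_blue_dial in the frame of lens between -0.03 and 0.03 m and angle between the x axis of carrier_blue and the x axis of lens, either way round below 0.26 rad and x of lens in the frame of carrier_blue_dial above 0.1 m); the arm keeps its last pose, push and grip.
It fails at once if the black watch carrier is moved more than 25 mm or tipped over (distance of carrier_black from where it was at the start of the episode above 0.025 m or angle between carrier_black's own z axis and vertical above 0.35 rad).
It fails at once if the cream watch carrier is moved more than 25 mm or tipped over (distance of carrier_cream from where it was at the start of the episode above 0.025 m or angle between carrier_cream's own z axis and vertical above 0.35 rad).
It fails at once if the amber jar is moved more than 25 mm or tipped over (distance of jar from where it was at the start of the episode above 0.025 m or angle between jar's own z axis and vertical above 0.35 rad).
It fails at once if the tray of watches is moved more than 25 mm or tipped over (distance of tray from where it was at the start of the episode above 0.025 m or angle between tray's own z axis and vertical above 0.35 rad).
It fails at once if the camera or its stand is bumped by the arm or by the carrier (over 3 N) (contact force between any of the arm, the fingers, carrier_blue, wrench and stand above 3 N).
It also fails if it takes over 51 s, if anything falls off the work surface, if the arm or the gripper's body presses on something with over 40 N, if the wrist force passes 120 N, or if a joint passes its speed limit or range.

ROBOT

A 6-joint arm with a two-finger parallel gripper is mounted at the origin on the work surface. World frame = base frame: x ahead of the robot, y to its left, z up, the work surface at z = 0. Lengths are in mm, angles in rad, forces in N, time in s.
With the tool pointing down it reaches from about 275 to 775 mm from the base axis. Payload 14.6 kg.
Tool frame: the origin (TCP) lies at the very end of the fingers, on their centre line; the grasp point (between the pads) lies 19 mm behind it (r.tcp_to_grasp is the distance from the TCP to the grasp point, in mm); z points along the fingers, y is the line along which they close (so a half turn about z gives the same grasp; the last joint's range is limited). The gripper opens to 85 mm and grips with 20 to 120 N. Pads are 22 mm wide; open, the fingers measure 114 mm over their backs; the gripper's body (76 mm by 85 mm) begins 54 mm behind the grasp point. The pads swing forward as they close: fully open they stand 13 mm farther back than shut.
Start: joints at [-1.385, 0.263, -0.048, 1.259, 0, 1.415], TCP at [175.47, -494.811, 208.078] pointing down, gripper open.
Joint ranges: [-2.65, 2.65], [-0.89, 1.7], [-1.18, 1.37], [-2.13, 2.11], [-1.35, 1.29], [-3.14, 3.14]. Speed limits (rad/s): [1.89, 1.89, 2.57, 2.79, 3.14, 3.14].

INTERFACE

Orientations are given as a unit quaternion [w, x, y, z].
In Python, from workcell import r, read_camera, ticket gives the robot as it stands.
- The arm moves only by the shell command python3 -m inch 'ROWS' [FORCE]. ROWS is JSON, a list of rows, each a list of 7 numbers: the turn, a rotation vector about the tool's x, y, z in degrees, then the shift along the tool's x, y, z in cm, then the opening, from 0 (shut) to 1 (fully open). In form: [[rx, ry, rz, dx, dy, dz, jaw], ...]. A call has 1 to 20 rows; each row is the pose to reach, as a shift and turn from the pose commanded when the call began, along the tool's axes at that moment; what a row does not reach only later rows make up. A row lasts 1/12 s, in which the tool goes at most 41.7 mm and 7.16 degrees, less where a joint would pass 70% of its speed; a pose out of reach is approached as far as the arm can. A call with a gripper value outside its range is refused whole. The fingers move at their own pace and stop on an object; FORCE is the grip in N (left out, the last holds). Time passes only in rows, so rows that repeat a pose let the fingers close. It gives the time, the measured TCP pose, the force, the opening and the grip force at its end, in the units of the state.
- r.observe(): the state, without advancing time (a new reading comes with each control period).
- read_camera(name): name is "side" or "top" or "wrist"; returns a dict with "image" (400x640x3 uint8, red, green, blue), "z_map" (400x640 float32, mm along the optical axis (not along the pixel's ray), 0 where there is no reading), "mtx" (3x3 intrinsics, pixels), "rvec" (rotation vector, rad) and "tvec" (3), from world to camera coordinates, as OpenCV has them; the wrist camera has in their place "mount" (4x4, takes a point from camera to tool coordinates, whose origin is the TCP and whose axes are the flange's). Camera axes: x right, y down, z forward; pixel columns grow to the right and rows downward; lengths in mm; the calibration is good to about 2 mm. A picture is of the moment at which its call begins: read the wrist's pose just before it.
- ticket.hand_in(): hands the job in; it is judged then, once.
The state is a dict: "time_s": time; "qpos": joint angles; "qd": joint speeds; "effort": joint torques, N m; "eef_pos": TCP position; "eef_rot": TCP orientation; "contact_force": force on the tool from outside, world axes, zero at the start; "ft_torque": the same for the moment, N m; "finger_gap": finger opening in mm; "finger_force": force on a finger pad.
Only numpy, scipy, OpenCV 4.12 (cv2) and the standard library are available. Lean on these libraries where they do the work, as an engineer would, in place of code of your own. Each camera call takes 0.05 s, during which the arm holds its last target. There are 200 camera calls.

## Working session

There is one attempt and no reset: what is moved stays moved. The work goes in short steps, Python scripts to look and compute and a shell command to move; the robot and the scene stay as the last step left them, time stands still between calls to the robot, and variables do not carry over. Pictures are saved under pics/ and viewed, at most 10 in all, crops included, and the job is handed in when it is done.

```bash
ls; mkdir -p pics; cat > h.py <<'E'
import numpy as np, cv2
from scipy.spatial.transform import Rotation as R
from workcell import r, read_camera
def cam(n):
    s=r.observe(); c=read_camera(n)
    if n=="wrist":
        q=s["eef_rot"]; T=np.eye(4); T[:3,:3]=R.from_quat([q[1],q[2],q[3],q[0]]).as_matrix(); T[:3,3]=s["eef_pos"]
        c["W"]=T@np.array(c["mount"])
    else:
        M=np.eye(4); M[:3,:3]=cv2.Rodrigues(np.array(c["rvec"],float))[0]; M[:3,3]=np.ravel(c["tvec"]); c["W"]=np.linalg.inv(M)
    z=c["z_map"].astype(float); K=np.array(c["mtx"]); v,u=np.mgrid[:400,:640]
    P=np.stack([(u-K[0,2])/K[0,0]*z,(v-K[1,2])/K[1,1]*z,z],-1)
    c["P"]=P@c["W"][:3,:3].T+c["W"][:3,3]; c["P"][z==0]=np.nan
    c["hsv"]=cv2.cvtColor(c["image"],cv2.COLOR_RGB2HSV)
    return c
def save(c,f): cv2.imwrite("pics/"+f,cv2.cvtColor(c["image"],cv2.COLOR_RGB2BGR))
E
python3 - <<'E'
from h import *
import pickle
for n in("top","side","wrist"):
    c=cam(n); save(c,n+"0.png"); pickle.dump(c,open(n+".pkl","wb")); print(n,c["W"].round(2).tolist())
print(r.observe())
E
```

```text
pics
top [[0.06, -0.97, 0.25, 444.55], [-1.0, -0.06, 0.02, 10.14], [-0.0, -0.25, -0.97, 1014.86], [0.0, 0.0, 0.0, 1.0]]
side [[-0.99, -0.1, 0.11, 535.38], [-0.15, 0.67, -0.72, 814.58], [-0.0, -0.73, -0.68, 950.66], [0.0, 0.0, 0.0, 1.0]]
wrist [[0.33, -0.9, -0.29, 250.6], [-0.94, -0.32, -0.1, -466.7], [-0.0, 0.31, -0.95, 373.49], [0.0, 0.0, 0.0, 1.0]]
{'time_s': 0.15, 'qpos': array([-1.38529842e+00,  2.63414334e-01, -4.87964770e-02,  1.25939923e+00,
       -2.73472297e-05,  1.41548281e+00]), 'qd': array([ 0.00159238, -0.00069935,  0.00277539, -0.0006761 , -0.00059564,
        0.00119204]), 'effort': array([ 2.66911011e-03, -6.37827873e+01,  3.84645975e+01,  1.06824178e-02,
       -2.33747699e-05, -1.20206113e-05]), 'eef_pos': array([ 175.41885131, -494.57774661,  207.73295078]), 'eef_rot': array([-4.06604841e-04,  9.85515964e-01,  1.69582189e-01, -1.98121969e-05]), 'contact_force': array([ 0.02398729, -0.16959721,  0.09305633]), 'ft_torque': array([-0.02898042,  0.02301973, -0.02346449]), 'finger_force': 0.0, 'finger_gap': 85.67208297345445}
```

View pics/top0.png

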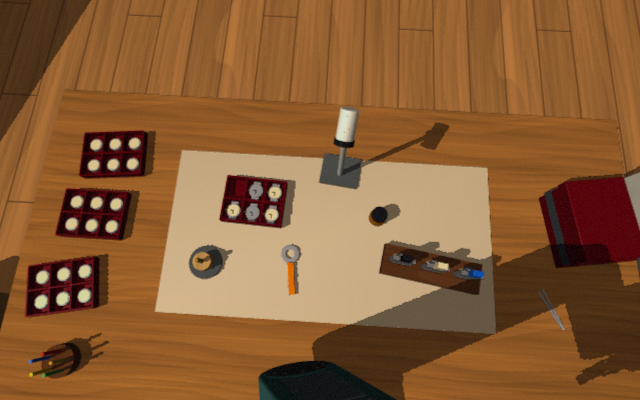

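View pics/side0.png

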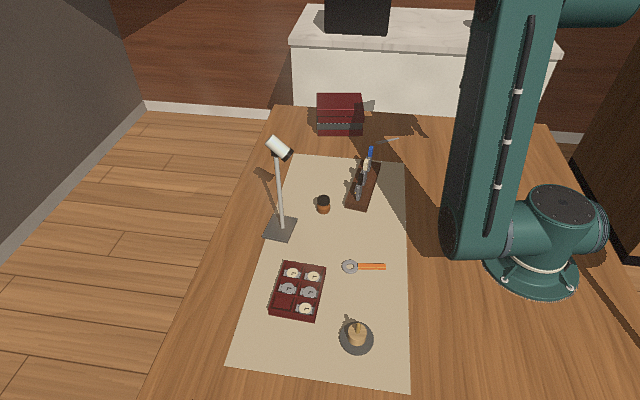

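Top view: wrench ring at (291,253) with its handle down to (292,295), and the post at (205,262). The rack is around (432,268) with the blue tab at its right end (470,273). The stand base is at (341,172), the lens tube at (345,128), the jar at (378,215) and the tray at (254,202). The side view shows the same layout.

```bash
cat > m.py <<'E'
from h import *
import pickle
for n in("top","side"):
    c=pickle.load(open(n+".pkl","rb")); P=c["P"]; H,S,V=[c["hsv"][...,i].astype(int) for i in range(3)]; X,Y,Z=P[...,0],P[...,1],P[...,2]
    v,u=np.mgrid[:400,:640]
    def box(a): return (u>=a[0])&(u<=a[1])&(v>=a[2])&(v<=a[3])
    B={"top":dict(w=(278,304,243,298),p=(186,224,244,280),r=(375,490,238,298),l=(315,365,100,190)),
       "side":dict(w=(338,390,256,276),p=(336,376,318,356),r=(340,385,140,215),l=(260,300,130,250))}[n]
    print("==",n)
    m=box(B["w"])&(H>5)&(H<18)&(S>200)&(Z>4)&(Z<30); q=P[m]; print("handle",m.sum(),q.mean(0).round(1),q.min(0).round(1),q.max(0).round(1)); 
    d=np.linalg.svd(q[:,:2]-q[:,:2].mean(0))[2][0]; print(" dir",d.round(3))
    m2=box(B["w"])&(S<60)&(Z>6)&(Z<25); q=P[m2]; print("ring",m2.sum(),q.mean(0).round(1),q.min(0).round(1),q.max(0).round(1), "circ",cv2.minEnclosingCircle(q[:,:2].astype(np.float32)))
    for nm,lo,hi in(("base",6,14),("sh",35,45),("post",55,95)):
        q=P[box(B["p"])&(Z>lo)&(Z<hi)]; print(nm,len(q),q.mean(0).round(1),np.median(q,0).round(1),"circ",cv2.minEnclosingCircle(q[:,:2].astype(np.float32)))
    q=P[box(B["r"])&(Z>24)&(Z<34)&(S>60)]; print("racktop",len(q),cv2.minAreaRect(q[:,:2].astype(np.float32)),q[:,2].mean())
    q=P[box(B["r"])&(H>100)&(H<130)&(S>150)&(Z>92)]; print("blue",len(q),q.mean(0).round(1),cv2.minAreaRect(q[:,:2].astype(np.float32)),q[:,2].max())
    for k in range(85,130,6):
        q=P[box(B["r"])&(Z>k)&(Z<k+6)]; print(k,len(q),q.mean(0).round(1) if len(q) else "",end=";")
    print()
    q=P[box(B["l"])&(Z>240)]; print("lens all",len(q),q.mean(0).round(1),q.min(0).round(1),q.max(0).round(1))
    q=q[(np.linalg.norm(q-q.mean(0),axis=1)<80)]
    qw=P[box(B["l"])&(Z>240)&(V>150)&(S<40)]; qw.size and print("white",len(qw),qw.mean(0).round(1),np.linalg.svd(qw-qw.mean(0))[2][0].round(3))
    qb=P[box(B["l"])&(Z>240)&(V<60)]; print("black",len(qb),qb.mean(0).round(1),qb.min(0).round(1),qb.max(0).round(1))
    q=P[box(B["l"])&(Z>6)&(Z<20)]; print("standbase",cv2.minAreaRect(q[:,:2].astype(np.float32)))
    q=P[box(B["l"])&(Z>60)&(Z<230)]; print("column",len(q),q.mean(0).round(1),q.std(0).round(1))
E
python3 m.py
```

```text
== top
handle 174 [478.   94.2  13.7] [438.6  82.9   6.4] [520.5 105.4  18.1]
 dir [-0.991 -0.133]
ring 179 [543.8 102.8   9.4] [521.9  80.    6. ] [566.9 126.9  13.9] circ ((543.1804809570312, 102.98355102539062), 24.47035789489746)
base 521 [504.4 326.2  11.1] [502.8 321.7  11.3] circ ((513.2977294921875, 326.6661376953125), 58.06494903564453)
sh 237 [505.7 328.3  41.3] [504.4 327.2  41.4] circ ((506.41326904296875, 329.9861145019531), 24.52194595336914)
post 27 [505.3 327.3  74.2] [505.2 326.9  76.8] circ ((505.48095703125, 328.4649658203125), 5.446994304656982)
racktop 2130 ((525.41845703125, -276.89715576171875), (260.96124267578125, 80.71952819824219), 80.8865737915039) 31.10345981388444
blue 98 [ 512.3 -354.4  120.5] ((523.7153930664062, -282.41278076171875), (181.6103057861328, 13.750988006591797), 81.46839141845703) 130.55030756588417
85 59 [ 524.8 -278.7   89. ];91 84 [ 527.4 -260.1   92.9];97 21 [ 522.2 -280.2  100.1];103 20 [ 520.1 -284.   105.8];109 22 [ 524.1 -272.9  111.7];115 20 [ 519.9 -289.8  117.8];121 95 [ 525.9 -272.9  125.3];127 101 [ 524.6 -281.6  128.5];
lens 
[... 267 characters left out ...]
8673095703), 83.49299621582031)
column 122 [775.4 -21.2 146.4] [ 1.7  3.9 45.3]
== sidem.py:10: RuntimeWarning: Mean of empty slice.
  m=box(B["w"])&(H>5)&(H<18)&(S>200)&(Z>4)&(Z<30); q=P[m]; print("handle",m.sum(),q.mean(0).round(1),q.min(0).round(1),q.max(0).round(1));
  ret = um.true_divide(
Traceback (most recent call last):
  File "m.py", line 10, in <module>
    m=box(B["w"])&(H>5)&(H<18)&(S>200)&(Z>4)&(Z<30); q=P[m]; print("handle",m.sum(),q.mean(0).round(1),q.min(0).round(1),q.max(0).round(1));
                                                                                                       ~~~~~^^^
ValueError: zero-size array to reduction operation minimum which has no identity
```

```bash
sed -i 's/(S>200)&(Z>4)/(S>150)\&(Z>3)/; s/(H>5)/(H>=0)/; s/(338,390,256,276)/(335,392,252,280)/; s/print("==",n)/print("==",n); v0=box(B["w"]); print(c["hsv"][266,375],P[266,375],P[266,345])/' m.py
sed -i 's/^    d=np/    if len(q)<5: continue\n    d=np/; s/q.min(0).round(1),q.max(0).round(1)); $/len(q) and q.max(0).round(1))/; s/m.sum(),q.mean(0).round(1),len/m.sum(),len/' m.py
python3 m.py 2>&1 | sed -n '/== side/,$p'
cat > l.py <<'E'
from h import *
import pickle
from scipy.optimize import least_squares
Q=[]
for n in("top","side"):
    c=pickle.load(open(n+".pkl","rb")); P=c["P"]; q=P[(P[...,0]>700)&(P[...,0]<840)&(abs(P[...,1]+15)<60)&(P[...,2]>270)&(P[...,2]<420)]; print(n,len(q),q.mean(0)); Q.append(q)
    k=P[(P[...,0]>740)&(P[...,0]<820)&(abs(P[...,1]+20)<30)&(P[...,2]>40)&(P[...,2]<260)]; print("col",np.median(k,0),k.std(0))
def ax(p): return np.array([np.cos(p[3])*np.cos(p[2]),np.cos(p[3])*np.sin(p[2]),np.sin(p[3])])
def run(q,pit=None):
    def f(p):
        p=list(p)+([pit] if pit else []); a=ax(p); d=q-np.array([760,p[0],p[1]]); return np.linalg.norm(d-np.outer(d@a,a),axis=1)-19
    s=least_squares(f,[-18,335,-.1]+([] if pit else [.7]),loss="soft_l1"); p=list(s.x)+([pit] if pit else []); a=ax(p); c=np.array([760,p[0],p[1]]); t=(q-c)@a
    print(p,"axis",a.round(3),"front",(c+a*np.percentile(t,1)).round(1),"len",np.percentile(t,[1,99]).round(1),"rms",np.sqrt((f(s.x)**2).mean()))
for q in Q+[np.vstack(Q)]:
    run(q); run(q,np.radians(40))
E
python3 l.py
```

```text
== side
[ 12 169 210] [468.24762788  96.39342768  11.77636761] [558.53083305 110.68227799  13.13997823]
handle 139 [520.2 109.4  17.7]
 dir [-0.996 -0.087]
ring 123 [544.6 104.8   9. ] [521.8  79.8   6. ] [568.5 128.5  14.1] circ ((544.86865234375, 103.65531921386719), 25.356935501098633)
base 541 [508.9 340.5  10.5] [509.3 345.4  10.7] circ ((510.7259216308594, 329.9573669433594), 47.23463439941406)
sh 232 [508.5 334.7  40.6] [509.3 335.8  40.7] circ ((508.9434814453125, 331.3785400390625), 24.775415420532227)
post 34 [508.2 334.4  71.7] [508.2 334.8  73.2] circ ((508.00341796875, 333.1387939453125), 6.006532192230225)
racktop 672 ((526.6195068359375, -275.500244140625), (266.2480773925781, 81.07377624511719), 80.59002685546875) 30.29114963692632
blue 37 [ 513.5 -352.2  115.4] ((512.474853515625, -357.8149719238281), (27.201200485229492, 12.61605453491211), 79.46380615234375) 130.28799542003435
85 25 [ 532.5 -246.5   88.4];91 32 [ 529.7 -251.7   93.1];97 19 [ 525.8 -269.8  100.1];103 16 [ 524.2 -278.   105.6];109 20 [ 532.5 -240.3  111.5];115 21 [ 522.6 -289.6  117.9];121 48 [ 529. 
[... 1305 characters left out ...]
  54.2] rms 8.162968123421567
[np.float64(-17.91326623012445), np.float64(327.1552214529403), np.float64(-0.16869378547934477), np.float64(0.6981317007977318)] axis [ 0.755 -0.129  0.643] front [744.1 -15.2 313.6] len [-21.   53.1] rms 8.586187283677953
[np.float64(-18.68419996534921), np.float64(330.0842748498918), np.float64(-0.13370983149319918), np.float64(0.6802232431574594)] axis [ 0.77  -0.104  0.629] front [742.6 -16.3 315.9] len [-22.6  51. ] rms 6.132635475504907
[np.float64(-18.63650306763906), np.float64(329.6970463137745), np.float64(-0.13583842081226183), np.float64(0.6981317007977318)] axis [ 0.759 -0.104  0.643] front [743.1 -16.3 315.4] len [-22.3  51.2] rms 6.05683821735886
```

```bash
cat >> h.py <<'E'
def go(p,Rt):
    s=r.observe(); q=s["eef_rot"]; R0=R.from_quat([q[1],q[2],q[3],q[0]])
    print("t",s["time_s"],"at",s["eef_pos"].round(1),"turn",np.degrees((R0.inv()*R.from_matrix(Rt)).as_rotvec()).round(1),"shift cm",(R0.inv().apply(np.array(p)-s["eef_pos"])/10).round(2),"q",np.array(s["qpos"]).round(2))
def down(yaw): return (R.from_euler("z",yaw,degrees=True)*R.from_euler("x",180,degrees=True)).as_matrix()
E
python3 -c "
from h import *
go([504.3,98.1,100],down(187.2))"
python3 -m inch '[[0,0,-167.7,50.8,-44.9,10.8,0.6],[0,0,-167.7,50.8,-44.9,10.8,0.6],[0,0,-167.7,50.8,-44.9,10.8,0.6],[0,0,-167.7,50.8,-44.9,10.8,0.6],[0,0,-167.7,50.8,-44.9,10.8,0.6],[0,0,-167.7,50.8,-44.9,10.8,0.6],[0,0,-167.7,50.8,-44.9,10.8,0.6],[0,0,-167.7,50.8,-44.9,10.8,0.6],[0,0,-167.7,50.8,-44.9,10.8,0.6],[0,0,-167.7,50.8,-44.9,10.8,0.6],[0,0,-167.7,50.8,-44.9,10.8,0.6],[0,0,-167.7,50.8,-44.9,10.8,0.6],[0,0,-167.7,50.8,-44.9,10.8,0.6],[0,0,-167.7,50.8,-44.9,10.8,0.6],[0,0,-167.7,50.8,-44.9,10.8,0.6],[0,0,-167.7,50.8,-44.9,10.8,0.6],[0,0,-167.7,50.8,-44.9,10.8,0.6],[0,0,-167.7,50.8,-44.9,10.8,0.6]]'
python3 -c "
from h import *
go([504.3,98.1,100],down(187.2))"
```

```text
t 0.15 at [ 175.4 -494.6  207.7] turn [ 0.000e+00 -1.000e-01 -1.677e+02] shift cm [ 50.81 -44.86  10.81] q [-1.39  0.26 -0.05  1.26 -0.    1.42]
time_s: 1.65
eef_pos: [505.3, 101.5, 98.9]
eef_rot: [-0.0, 0.267, 0.964, 0.0]
contact_force: [-0.8, -0.2, -0.3]
finger_gap: 51.1
finger_force: 0.0
t 1.65 at [505.3 101.5  98.9] turn [  0.   -0.1 -38.2] shift cm [-0.09 -0.34 -0.11] q [ 0.04  0.31 -0.29  0.97  0.    0.58]
```

```bash
python3 -m inch '[[0,0,-38.5,0,0,0,0.6],[0,0,-38.5,0,0,0,0.6],[0,0,-38.5,0,0,0,0.6],[0,0,-38.5,0,0,0,0.6],[0,0,-38.5,0,0,0,0.6],[0,0,-38.5,0,0,0,0.6],[0,0,-38.5,0,0,0,0.6],[0,0,-38.5,0,0,0,0.6]]'
python3 - <<'E'
from h import *
go([504.3,98.1,100],down(187.2))
c=cam("wrist"); save(c,"w1.png"); P=c["P"]; H,S,V=[c["hsv"][...,i].astype(int) for i in range(3)]
Z=P[...,2]
m=(Z>8)&(Z<20)&(abs(P[...,0]-500)<90)&(abs(P[...,1]-100)<60); h=m&(S>150)&(H<25); g=m&(S<60)&(P[...,0]>512)
q=P[h]; print(len(q),q.mean(0),q.min(0),q.max(0)); d=np.linalg.svd(q[:,:2]-q[:,:2].mean(0))[2][0]; print("yaw",np.degrees(np.arctan(d[1]/d[0])))
q=P[g]; print(len(q),q.mean(0),cv2.minEnclosingCircle(q[:,:2].astype(np.float32)))
E
```

```text
time_s: 2.32
eef_pos: [504.1, 98.2, 100.0]
eef_rot: [-0.0, -0.06, 0.998, 0.0]
contact_force: [-0.7, -0.0, -0.2]
finger_gap: 51.3
finger_force: 0.0
t 2.3167 at [504.1  98.2 100. ] turn [ 0.  -0.  -0.4] shift cm [-0.02 -0.01 -0.  ] q [ 0.03  0.3  -0.3   0.97  0.   -0.09]
1723 [475.55371841  96.66934869  13.85299862] [434.99427419  84.20037199  11.2871681 ] [520.10393646 109.84189918  16.19076065]
yaw 7.349753369702666
1364 [542.9019716  105.02524192   9.84205475] ((543.0819702148438, 104.90188598632812), 24.796632766723633)
```

View pics/w1.png

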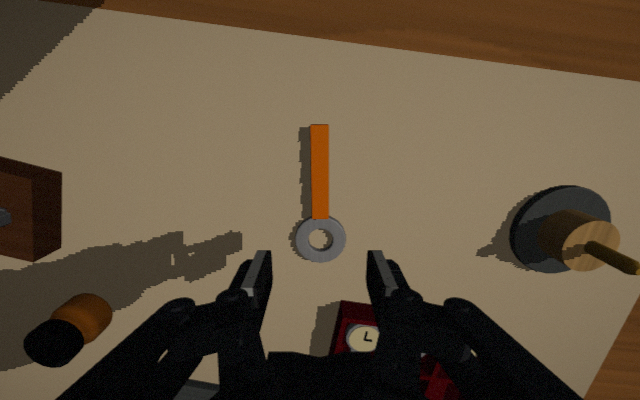

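The wrist view shows the wrench between the open fingers, ring at (320,238) and handle up to (319,125). The post is at the right (590,240). The wrist fit agrees with the top and side fits within 2 mm, so I descend and grip.

```bash
python3 -m inch '[[0,0,0,0,0.08,4,0.6],[0,0,0,0,0.08,7.5,0.6],[0,0,0,0,0.08,9,0.6],[0,0,0,0,0.08,9.5,0.6],[0,0,0,0,0.08,9.5,0.6],[0,0,0,0,0.08,9.5,0],[0,0,0,0,0.08,9.5,0],[0,0,0,0,0.08,9.5,0],[0,0,0,0,0.08,9.5,0],[0,0,0,0,0.08,9.5,0],[0,0,0,0,0.08,9.5,0],[0,0,0,0,0.08,9.5,0]]' 60
```

```text
time_s: 3.37
eef_pos: [504.2, 99.0, 5.3]
eef_rot: [0.0, -0.061, 0.998, 0.0]
contact_force: [-0.2, -0.1, 0.2]
finger_gap: 0.2
finger_force: 0.0
```

```bash
python3 - <<'E'
from h import *
c=cam("wrist"); save(c,"w2.png"); save(cam("side"),"s2.png")
E
python3 -c "
import cv2,numpy as np
a=cv2.imread('pics/w2.png');b=cv2.imread('pics/s2.png')
b=cv2.resize(b[200:330,300:508],(640,400))
cv2.imwrite('pics/c2.png',cv2.resize(np.vstack([a,b]),(480,600)))"
```

```text
(no output)
```

View pics/c2.png

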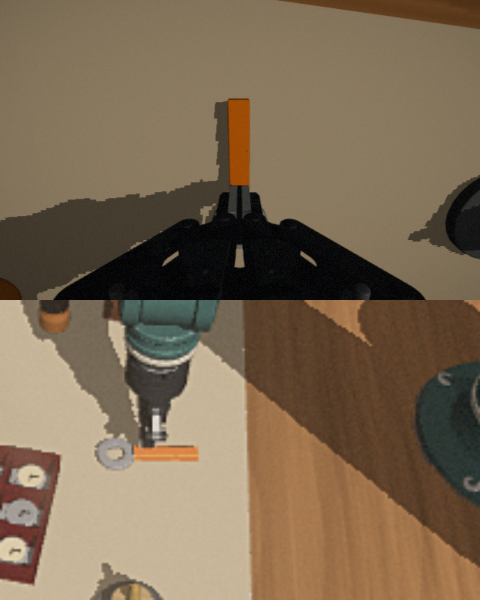

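The fingers are shut above the handle, which still lies at (240,140) in the wrist half. The wrench looks unmoved, so I measure before mending.

```bash
python3 - <<'E'
from h import *
for n in("wrist","side","top"):
    c=cam(n); P=c["P"]; H,S,V=[c["hsv"][...,i].astype(int) for i in range(3)]; X,Y,Z=np.moveaxis(P,-1,0)
    h=(S>150)&(H<25)&(Z>5)&(Z<22)&(abs(X-480)<60)&(abs(Y-98)<30); q=P[h]; print(n,"handle",len(q),q.mean(0).round(1),q.min(0).round(1),q.max(0).round(1)) if h.any() else print(n)
    g=(S<90)&(abs(X-504)<22)&(abs(Y-99)<35)&(Z>4)&(Z<60); q=P[g]
    if len(q):
        print("fing",len(q),q.min(0).round(1),q.max(0).round(1))
        for k in range(4,40,4):
            a=q[(q[:,2]>=k)&(q[:,2]<k+4)]
            if len(a): print(k,len(a),a.min(0).round(0),a.max(0).round(0))
E
```

```text
wrist handle 3207 [466.5  95.4  13.9] [435.   83.9  10.4] [503.5 107.4  16.1]
fing 1025 [482.9  85.8   4. ] [526.  128.9  60. ]
4 5 [483. 114.   4.] [526. 129.   7.]
8 1 [526. 123.   8.] [526. 123.   8.]
32 82 [492.  88.  33.] [499. 111.  36.]
36 113 [492.  86.  36.] [499. 112.  40.]
side handle 126 [479.8  97.1  11.7] [437.8  85.2   5.4] [520.2 109.   16.5]
fing 42 [494.1  93.3   4.5] [526.  121.7  52.5]
4 8 [500.  94.   5.] [525. 122.   8.]
8 7 [522.  95.   8.] [526. 117.  10.]
28 1 [512. 105.  30.] [512. 105.  30.]
32 3 [494. 103.  34.] [515. 105.  35.]
36 5 [497. 104.  38.] [512. 112.  40.]
top
```

```bash
python3 -m inch '[[0,0,0,0,0,-4,0],[0,0,0,0,0,-8,0],[0,0,0,0,0,-8,0],[0,0,0,0,0,-8,0]]'
python3 - <<'E'
from h import *
s=r.observe(); print(s["eef_pos"],s["finger_gap"])
c=cam("side"); P=c["P"]; save(c,"s3.png")
w=cam("wrist"); save(w,"w3.png")
for c in (c,w):
    P=c["P"]; X,Y,Z=np.moveaxis(P,-1,0)
    g=(abs(X-504)<30)&(abs(Y-99)<60)&(Z>50)&(Z<180); q=P[g]; print(len(q))
    for k in range(50,150,5):
        a=q[(q[:,2]>=k)&(q[:,2]<k+5)]
        if len(a): print(k,len(a),a.min(0).round(0),a.max(0).round(0))
a=cv2.imread("pics/s3.png"); v=cv2.resize(a[180:310,300:508],(640,400),interpolation=cv2.INTER_CUBIC)
cv2.imwrite("pics/c3.png",v)
E
```

```text
time_s: 3.95
eef_pos: [505.4, 99.0, 86.9]
eef_rot: [0.002, -0.061, 0.998, -0.0]
contact_force: [-0.0, 0.6, -2.5]
finger_gap: 0.2
finger_force: 0.0
[505.44608822  99.01402377  86.9186474 ] 0.16785224752009026
80
105 1 [512. 103. 106.] [512. 103. 106.]
110 4 [495. 103. 114.] [512. 109. 114.]
115 8 [496. 104. 115.] [515. 111. 120.]
120 7 [496. 104. 121.] [516. 112. 124.]
125 8 [496. 103. 125.] [516. 113. 129.]
130 11 [499.  97. 130.] [517. 116. 135.]
135 3 [500. 102. 136.] [517. 113. 138.]
16214
110 62 [492.  90. 112.] [499. 111. 115.]
115 213 [492.  86. 115.] [499. 112. 120.]
120 263 [492.  86. 120.] [500. 113. 125.]
125 297 [492.  86. 125.] [500. 113. 130.]
130 307 [492.  86. 130.] [500. 113. 135.]
135 345 [492.  86. 135.] [499. 113. 140.]
140 233 [492.  86. 140.] [505. 112. 145.]
145 557 [490.  83. 145.] [515. 116. 150.]
```

View pics/c3.png

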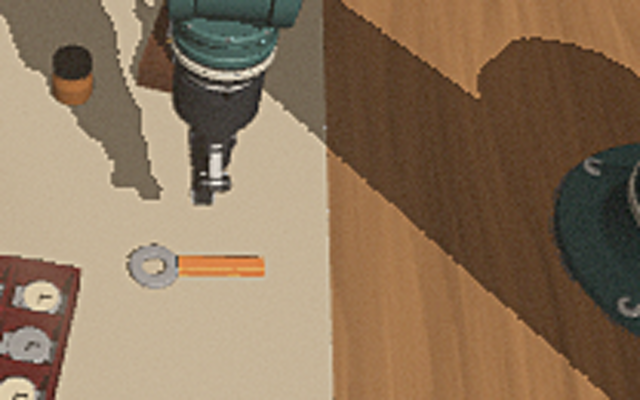

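The side crop shows the shut fingertips at (203,200), about 20 mm above the reported TCP, and the wrench is untouched. The fingers therefore end about 19 mm behind the reported TCP, so I'll go that much deeper.

```bash
python3 -m inch '[[0,0,0,0,0,0,0.5],[0,0,0,0,0,2,0.5],[0,0,0,0,0,5,0.5],[0,0,0,0,0,7.5,0.5],[0,0,0,0,0,9,0.5],[0,0,0,0,0,9.6,0.5],[0,0,0,0,0,9.8,0.5],[0,0,0,0,0,9.8,0.5]]'
python3 -m inch '[[0,0,0,0,0,0,0],[0,0,0,0,0,0,0],[0,0,0,0,0,0,0],[0,0,0,0,0,0,0],[0,0,0,0,0,0,0],[0,0,0,0,0,0,0]]' 60
```

```text
time_s: 4.72
eef_pos: [503.9, 99.0, -13.1]
eef_rot: [-0.0, -0.061, 0.998, 0.0]
contact_force: [-0.2, -0.6, 0.6]
finger_gap: 42.4
finger_force: 0.0
time_s: 5.22
eef_pos: [504.8, 99.0, -11.8]
eef_rot: [0.001, -0.061, 0.998, -0.0]
contact_force: [-2.2, 0.3, 6.8]
finger_gap: 12.5
finger_force: 58.6
```

```bash
python3 -m inch '[[0,0,0,0,0,-0.5,0],[0,0,0,0,0,-1.5,0],[0,0,0,0,0,-3,0],[0,0,0,0,0,-5,0],[0,0,0,0,0,-7,0],[0,0,0,0,0,-7,0],[0,0,0,0,0,-7,0]]'
python3 - <<'E'
from h import *
s=r.observe(); print(s["eef_pos"],s["finger_gap"],s["finger_force"])
c=cam("side"); save(c,"s4.png"); w=cam("wrist"); save(w,"w4.png"); t=cam("top")
for n,c in(("side",c),("wrist",w),("top",t)):
    P=c["P"]; H,S,V=[c["hsv"][...,i].astype(int) for i in range(3)]; X,Y,Z=np.moveaxis(P,-1,0)
    h=(S>150)&(H<25)&(Z>5)&(Z<110)&(abs(X-480)<60)&(abs(Y-98)<40); q=P[h]
    if len(q)>5: d=np.linalg.svd(q-q.mean(0))[2]; print(n,"handle",len(q),q.mean(0).round(1),q.min(0).round(1),q.max(0).round(1),d[0].round(3),d[2].round(3))
    g=(S<60)&(abs(X-544)<40)&(X>520)&(abs(Y-104)<40)&(Z>20)&(Z<110); q=P[g]
    if len(q)>5: d=np.linalg.svd(q-q.mean(0))[2]; print(n,"ring",len(q),q.mean(0).round(1),cv2.minEnclosingCircle(q[:,:2].astype(np.float32)),d[2].round(3))
a=cv2.imread("pics/w4.png");b=cv2.resize(cv2.imread('pics/s4.png')[180:310,300:508],(640,400))
cv2.imwrite('pics/c4.png',cv2.resize(np.vstack([a,b]),(480,600)))
E
```

```text
time_s: 5.8
eef_pos: [504.9, 99.0, 58.3]
eef_rot: [0.001, -0.061, 0.998, -0.0]
contact_force: [0.2, 0.2, -0.3]
finger_gap: 13.1
finger_force: 58.6
[504.87604502  98.97916352  58.32702617] 13.064548774235512 58.603060841560364
side handle 117 [467.4  96.6  81.2] [436.7  84.6  72.8] [519.1 109.8  85.9] [-0.99  -0.143  0.016] [ 0.031 -0.322 -0.946]
side ring 159 [544.6 105.7  77.9] ((544.7421875, 103.71737670898438), 26.340484619140625) [ 0.015 -0.014 -1.   ]
wrist handle 4595 [472.3  96.3  83.5] [434.5  80.3  76.4] [521.8 118.7 109.7] [0.992 0.123 0.002] [-0.002  0.007  1.   ]
wrist ring 1220 [549.4 105.6  78. ] ((544.54345703125, 106.15099334716797), 23.27398109436035) [-0.023  0.003 -1.   ]
```

View pics/c4.png

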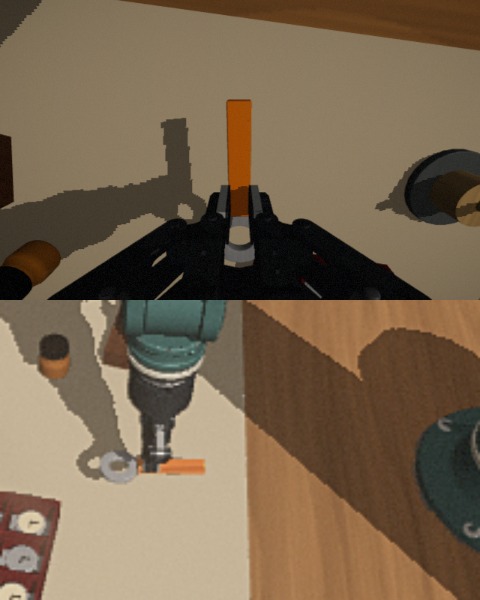

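Wrench is held level: handle at (239,150) and ring at (240,240) between the fingers. Now over the post.

```bash
python3 -c "
from h import *
go([467.3,324.5,100],down(187.0))"
```

```text
t 5.95 at [503.6  98.9  56.5] turn [ 0.  -0.1 -0.1] shift cm [ 0.88 22.83 -4.34] q [ 0.04  0.34 -0.37  0.86  0.   -0.09]
```

```bash
python3 -m inch '[[0,0,0,0,1,-2.5,0],[0,0,0,0.2,4,-4.4,0],[0,0,0,0.4,8,-4.4,0],[0,0,0,0.6,12,-4.4,0],[0,0,0,0.7,15.5,-4.4,0],[0,0,0,0.9,18.5,-4.4,0],[0,0,0,0.9,21,-4.4,0],[0,0,0,0.9,22.4,-4.4,0],[0,0,0,0.9,22.85,-4.4,0],[0,0,0,0.9,22.85,-4.4,0],[0,0,0,0.9,22.85,-4.4,0],[0,0,0,0.9,22.85,-4.4,0],[0,0,0,0.9,22.85,-4.4,0]]'
cat > p.py <<'E'
from h import *
from scipy.optimize import least_squares
print(r.observe()["eef_pos"].round(1))
for n in("wrist","top","side"):
    c=cam(n); save(c,n+"5.png"); P=c["P"]; H,S,V=[c["hsv"][...,i].astype(int) for i in range(3)]; X,Y,Z=np.moveaxis(P,-1,0)
    near=(abs(X-507)<60)&(abs(Y-330)<60)
    for nm,lo,hi in(("sh",34,46),("post",50,84)):
        q=P[near&(Z>lo)&(Z<hi)&(abs(X-507)<28)&(abs(Y-331)<28)]; len(q)>3 and print(n,nm,len(q),q.mean(0).round(1),q.min(0).round(1),q.max(0).round(1))
    q=P[near&(S<70)&(Z>100)&(Z<123)&(X>485)]
    if len(q)>10:
        s=least_squares(lambda p:np.clip(np.abs(np.hypot(q[:,0]-p[0],q[:,1]-p[1])-18.5)-6.5,0,9),[507,331],loss="soft_l1",diff_step=1e-3)
        print(n,"ring",len(q),q.mean(0).round(1),q.min(0).round(1),q.max(0).round(1),s.x.round(1),np.linalg.svd(q-q.mean(0))[2][2].round(3))
E
python3 p.py
```

```text
time_s: 7.03
eef_pos: [467.8, 323.6, 101.1]
eef_rot: [-0.0, -0.06, 0.998, -0.0]
contact_force: [0.1, 0.2, -0.8]
finger_gap: 12.6
finger_force: 58.9
[467.8 323.6 101.1]
wrist sh 306 [493.6 340.1  41. ] [484.2 309.6  34.1] [504.6 356.4  44. ]
wrist ring 1114 [514.2 330.3 121.5] [485.6 318.7 114.6] [531.2 343.8 123. ] [506.  329.4] [-0.019  0.003 -1.   ]
top sh 134 [509.8 323.2  41.1] [488.8 306.3  34.5] [529.4 354.2  45.3]
top post 4 [506.1 331.3  81. ] [502.3 330.3  80. ] [510.  332.   81.5]
top ring 144 [508.6 324.7 121.3] [485.3 303.2 117.8] [528.5 350.4 123. ] [505.4 326.7] [-0.002  0.011 -1.   ]
side sh 238 [508.8 335.6  40.3] [485.1 308.7  34.2] [531.7 355.7  44.9]
side post 33 [508.8 334.9  66.1] [502.7 329.6  50.2] [514.2 338.4  80.6]
side ring 235 [508.5 329.8 120.2] [485.1 302.7 114.1] [532.6 354.1 123. ] [507.6 328.5] [0.013 0.009 1.   ]
```

```bash
python3 -m inch '[[0,0,0,-0.05,0.25,0,0],[0,0,0,-0.05,0.25,0.5,0],[0,0,0,-0.05,0.25,1.5,0],[0,0,0,-0.05,0.25,2.5,0],[0,0,0,-0.05,0.25,3.5,0],[0,0,0,-0.05,0.25,4.5,0],[0,0,0,-0.05,0.25,5,0],[0,0,0,-0.05,0.25,5,0],[0,0,0,-0.05,0.25,5,0]]'
sed -i 's/(Z>100)&(Z<123)/(Z>44)\&(Z<88)/' p.py; python3 p.py | grep ring
```

```text
time_s: 7.93
eef_pos: [467.6, 327.2, 50.8]
eef_rot: [-0.0, -0.061, 0.998, -0.0]
contact_force: [0.7, -0.2, -0.3]
finger_gap: 12.7
finger_force: 58.9
wrist ring 1094 [512.2 333.7  71.7] [485.2 322.3  57.6] [531.3 347.6  79.2] [505.6 334.2] [0.014 0.006 1.   ]
top ring 174 [509.5 327.7  71.6] [486.1 305.9  45.7] [529.1 353.7  76.4] [505.9 331.8] [ 0.016 -0.004  1.   ]
side ring 237 [508.3 333.3  70.9] [485.1 307.5  54. ] [532.6 357.1  75.3] [508.7 331.7] [-0.014 -0.003 -1.   ]
```

```bash
python3 -m inch '[[0,0,0,0,0,0.6,0],[0,0,0,0,0,1.2,0],[0,0,0,0,0,1.7,0],[0,0,0,0,0,2.0,0],[0,0,0,0,0,2.1,0],[0,0,0,0,0,2.1,0],[0,0,0,0,0,2.1,0]]'
python3 p.py | grep -E "ring|^\["
```

```text
time_s: 8.67
eef_pos: [467.8, 327.2, 30.1]
eef_rot: [-0.0, -0.061, 0.998, 0.0]
contact_force: [0.9, -0.1, -0.7]
finger_gap: 12.6
finger_force: 58.9
[467.8 327.2  30.1]
wrist ring 717 [506.4 333.   51.5] [485.5 322.4  44.8] [529.9 348.   74.6] [505.3 335.7] [0.016 0.052 0.999]
top ring 163 [509.2 326.5  50.9] [485.1 306.7  46.5] [528.8 353.9  56. ] [505.4 331. ] [0.021 0.015 1.   ]
side ring 216 [508.4 334.4  50. ] [485.1 307.   44.1] [532.  357.2  56.1] [508.  331.6] [ 0.006 -0.012 -1.   ]
```

```bash
python3 -m inch '[[0,0,0,0,0,0.1,0],[0,0,0,0,0,0.15,0],[0,0,0,0,0,0.15,0],[0,0,0,0,0,0.15,0.2],[0,0,0,0,0,0.15,0.4],[0,0,0,0,0,0.15,0.5],[0,0,0,0,0,0.15,0.5],[0,0,0,0,0,0.15,0.5],[0,0,0,0,0,-1,0.5],[0,0,0,0,0,-3,0.5],[0,0,0,0,0,-6,0.5],[0,0,0,0,0,-10,0.5],[0,0,0,0,0,-12,0.5],[0,0,0,0,0,-12,0.5],[0,0,0,0,0,-12,0.5]]'
sed -i 's/(Z>44)&(Z<88)/(Z>44)\&(Z<56)/' p.py; python3 p.py | grep -E "ring|^\["
python3 - <<'E'
from h import *
a=[cv2.imread("pics/%s5.png"%n) for n in("wrist","side")]
cv2.imwrite("pics/c5.png",cv2.resize(np.vstack([a[0],cv2.resize(a[1][280:380,280:440],(640,400))]),(480,600)))
# lens frame target and carrier plan
y=-0.12; p=np.radians(40); ex=np.array([np.cos(p)*np.cos(y),np.cos(p)*np.sin(y),np.sin(p)]); ey=np.array([-np.sin(y),np.cos(y),0]); ez=np.cross(ex,ey)
L=np.array([742.7,-16.5,315]); dial=L-200*ex; o=dial-15*ex-52*ez; g=o+104*ez
print("dial",dial.round(1),"origin",o.round(1),"grip",g.round(1),"tip(85)",(o+86*ez).round(1))
np.save("lens.npy",np.array([L,ex,ey,ez]))
go([512.5,-359.5,160],down(80.8))
E
```

```text
time_s: 10.07
eef_pos: [468.3, 327.5, 151.1]
eef_rot: [0.001, -0.061, 0.998, 0.0]
contact_force: [-0.2, 0.1, 0.1]
finger_gap: 42.7
finger_force: 0.0
[468.3 327.5 151.1]
wrist ring 1187 [505.  332.9  49.7] [485.1 308.4  44. ] [531.  357.5  51.8] [505.9 333.3] [-0.004 -0.003  1.   ]
top ring 165 [509.2 326.8  49.7] [485.1 305.7  44.2] [528.8 354.   53.9] [505.9 330.4] [ 0.015 -0.003  1.   ]
side ring 206 [508.  334.6  48.4] [485.3 308.   44.1] [532.  356.8  52.8] [507.9 332.5] [ 0.013 -0.007  1.   ]
dial [590.6   1.8 186.4] origin [612.4  -0.8 137. ] grip [546.    7.2 216.6] tip(85) [557.5   5.8 202.8]
t 10.2167 at [467.2 326.9 149. ] turn [-1.000e-01 -0.000e+00  1.061e+02] shift cm [  3.8  -68.69  -1.05] q [ 0.47  0.36 -0.06  1.15 -0.    0.35]
```

View pics/c5.png

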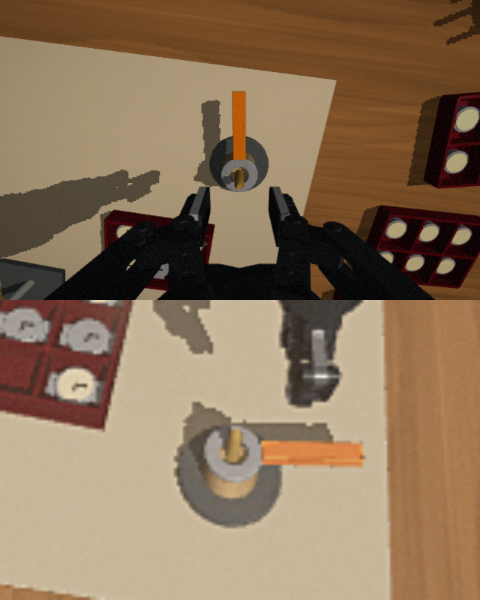

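Both views show the wrench flat on the shoulder, ring around the brass post at (239,175) in the wrist half and (235,450) in the side half, and the fingers clear. Next I go to the rack.

```bash
python3 -m inch '[[0,0,106,3.8,-68.7,-1.5,0.6],[0,0,106,3.8,-68.7,-1.5,0.6],[0,0,106,3.8,-68.7,-1.5,0.6],[0,0,106,3.8,-68.7,-1.5,0.6],[0,0,106,3.8,-68.7,-1.5,0.6],[0,0,106,3.8,-68.7,-1.5,0.6],[0,0,106,3.8,-68.7,-1.5,0.6],[0,0,106,3.8,-68.7,-1.5,0.6],[0,0,106,3.8,-68.7,-1.5,0.6],[0,0,106,3.8,-68.7,-1.5,0.6],[0,0,106,3.8,-68.7,-1.5,0.6],[0,0,106,3.8,-68.7,-1.5,0.6],[0,0,106,3.8,-68.7,-1.5,0.6],[0,0,106,3.8,-68.7,-1.5,0.6],[0,0,106,3.8,-68.7,-1.5,0.6],[0,0,106,3.8,-68.7,-1.5,0.6],[0,0,106,3.8,-68.7,-1.5,0.6],[0,0,106,3.8,-68.7,-1.5,0.6],[0,0,106,3.8,-68.7,-1.5,0.6],[0,0,106,3.8,-68.7,-1.5,0.6]]'
cat > b.py <<'E'
from h import *
for n in("wrist","top","side"):
    c=cam(n); save(c,n+"6.png"); P=c["P"]; H,S,V=[c["hsv"][...,i].astype(int) for i in range(3)]; X,Y,Z=np.moveaxis(P,-1,0)
    q=P[(H>100)&(H<130)&(S>150)&(abs(X-512)<40)&(abs(Y+360)<35)&(Z>85)&(Z<140)]
    print(n,len(q)); 
    if len(q)>5: print(q.min(0).round(1),q.max(0).round(1)); t=q[q[:,2]>122]; print(" top",len(t),t.mean(0).round(1),cv2.minAreaRect(t[:,:2].astype(np.float32)))
go([512.5,-359.5,89],down(80.8))
E
python3 b.py
```

```text
time_s: 11.88
eef_pos: [512.6, -358.6, 164.1]
eef_rot: [-0.001, 0.761, 0.649, -0.0]
contact_force: [0.2, 1.0, -0.8]
finger_gap: 51.3
finger_force: 0.0
wrist 724
[ 504.4 -369.8   94.2] [ 520.8 -344.6  129.5]
 top 564 [ 512.8 -356.4  127.6] ((512.38037109375, -357.5341491699219), (24.286344528198242, 13.540602684020996), 81.16991424560547)
top 93
[ 504.7 -368.9   94.7] [ 520.5 -347.3  130. ]
 top 60 [ 512.3 -357.9  127.1] ((512.6181640625, -358.10894775390625), (20.893095016479492, 13.7749662399292), 81.33477020263672)
side 11
[ 506.3 -370.1  106.5] [ 515.3 -344.5  128.2]
 top 7 [ 510.8 -362.4  126.1] ((511.3954162597656, -361.2746276855469), (7.598574161529541, 17.738361358642578), 1.8945598602294922)
t 12.0333 at [ 513.1 -358.2  165.1] turn [-0.  -0.   0.2] shift cm [-0.14 -0.03  7.61] q [-0.74  0.45  0.13  1.25  0.    0.99]
```

```bash
python3 -m inch '[[0,0,0,0.05,0.05,3,0.6],[0,0,0,0.05,0.05,6,0.6],[0,0,0,0.05,0.05,8,0.6],[0,0,0,0.05,0.05,8.8,0.6],[0,0,0,0.05,0.05,8.9,0.6],[0,0,0,0.05,0.05,8.9,0.6],[0,0,0,0.05,0.05,8.9,0],[0,0,0,0.05,0.05,8.9,0],[0,0,0,0.05,0.05,8.9,0],[0,0,0,0.05,0.05,8.9,0],[0,0,0,0.05,0.05,8.9,0],[0,0,0,0.05,0.05,8.9,0],[0,0,0,0.05,0.05,8.9,0]]' 70
```

```text
time_s: 13.12
eef_pos: [513.7, -359.3, 77.3]
eef_rot: [0.001, 0.761, 0.649, -0.0]
contact_force: [-3.6, 1.2, 8.3]
finger_gap: 13.1
finger_force: 68.2
```

```bash
python3 -m inch '[[0,0,0,0,0,-0.5,0],[0,0,0,0,0,-1,0],[0,0,0,0,0,-2,0],[0,0,0,0,0,-3,0],[0,0,0,0,0,-5,0],[0,0,0,0,0,-7.5,0],[0,0,0,0,0,-10,0],[0,0,0,0,0,-12.5,0],[0,0,0,0,0,-15,0],[0,0,0,0,0,-16,0],[0,0,0,0,0,-16,0],[0,0,0,0,0,-16,0]]'
python3 - <<'E'
from h import *
L,ex,ey,ez=np.load("lens.npy")
c=cam("side"); save(c,"s7.png"); s=r.observe(); print(s["eef_pos"],s["finger_gap"],s["finger_force"])
for n in("wrist","top","side"):
    c=cam(n) ; P=c["P"]; H,S,V=[c["hsv"][...,i].astype(int) for i in range(3)]; X,Y,Z=np.moveaxis(P,-1,0)
    q=P[(H>100)&(H<130)&(S>120)&(abs(X-512)<40)&(abs(Y+360)<40)&(Z>150)]
    if len(q)>5: print(n,len(q),q.mean(0).round(1),q.min(0).round(1),q.max(0).round(1))
# tool target: y=ex(carrier x), z=-ez, x=y×z ; tab grip point 104 at TCP-38 along tool z
Rt=np.stack([np.cross(ex,-ez),ex,-ez],1)
tcp=L-200*ex-15*ex+52*ez-38*ez
print("tcp",tcp.round(1)); go(tcp,Rt)
E
```

```text
time_s: 14.12
eef_pos: [513.8, -359.0, 236.6]
eef_rot: [0.001, 0.761, 0.649, 0.0]
contact_force: [0.1, -0.3, -0.9]
finger_gap: 12.7
finger_force: 68.3
[ 513.45037708 -358.77752458  235.70483052] 12.937598916400061 68.30932974815369
wrist 3298 [ 513.4 -350.2  297.9] [ 472.  -374.6  226.1] [ 551.9 -334.2  355.1]
top 170 [ 511.5 -350.6  298.9] [ 473.1 -371.2  250.3] [ 548.6 -320.   556.8]
side 28 [ 513.6 -350.7  270.6] [ 508.3 -366.   249.4] [ 520.5 -343.4  286.5]
tcp [570.3   4.3 187.5]
t 14.3167 at [ 513.3 -358.6  235.1] turn [-40.1   0.7  -2.1] shift cm [36.73 -0.08  4.79] q [-0.74  0.44  0.3   1.43 -0.    0.99]
```

```bash
python3 -m inch '[[0,0,-2,2,0,0,0],[0,0,-2,5,0,0,0],[0,0,-2,9,0,0,0],[0,0,-2,13,0,0,0],[0,0,-2,17,0,0,0],[0,0,-2,21,0,0,0],[-7,0,-2,25,0,1,0],[-14,0,-2,29,0,2,0],[-21,0,-2,32,-0.1,3,0],[-28,0,-2,34.5,-0.1,4,0],[-34,0.7,-2.1,36,-0.2,4.55,0],[-38,0.7,-2.1,36.7,-0.25,4.55,0],[-40.1,0.7,-2.1,36.7,-0.25,4.55,0],[-40.1,0.7,-2.1,36.7,-0.25,4.55,0],[-40.1,0.7,-2.1,36.7,-0.25,4.55,0],[-40.1,0.7,-2.1,36.7,-0.25,4.55,0],[-40.1,0.7,-2.1,36.7,-0.25,4.55,0],[-40.1,0.7,-2.1,36.7,-0.25,4.55,0]]'
python3 - <<'E'
from h import *
L,ex,ey,ez=np.load("lens.npy"); A=np.stack([ex,ey,ez])
go(L-215*ex+17*ez,np.stack([np.cross(ex,-ez),ex,-ez],1))
for n in("side","top"):
    c=cam(n); save(c,n+"8.png"); P=c["P"]; H,S,V=[c["hsv"][...,i].astype(int) for i in range(3)]
    D=(P-L)@A.T; m=(H>100)&(H<130)&(S>90)&(np.abs(D[...,0]+200)<60)&(np.abs(D[...,1])<60)&(np.abs(D[...,2])<45)
    q=D[m]; print(n,len(q)); 
    if len(q)>5:
        print(q.min(0).round(1),q.max(0).round(1))
        t=q[(q[:,2]<22)]; print("dial in lens frame",len(t),np.median(t,0).round(1)) if len(t)>5 else 0; 
        if len(t)>20: nn=np.linalg.svd(t-t.mean(0))[2][2]; print("normal",nn.round(2))
a=[cv2.imread("pics/%s8.png"%n) for n in("top","side")]
cv2.imwrite("pics/c8.png",cv2.resize(np.vstack([cv2.resize(a[0][80:280,240:560],(640,400)),cv2.resize(a[1][110:310,230:550],(640,400))]),(480,600)))
E
```

```text
time_s: 15.82
eef_pos: [570.0, 3.5, 191.2]
eef_rot: [0.257, 0.703, 0.623, 0.227]
contact_force: [0.1, 0.6, -0.5]
finger_gap: 12.8
finger_force: 68.5
t 15.8167 at [570.    3.5 191.2] turn [0.1 0.1 0. ] shift cm [ 0.09 -0.22 -0.01] q [-0.14 -0.06 -0.78  0.15  0.01  1.55]
side 39
[-218.6  -14.4  -13. ] [-196.7   15.9   44.8]
dial in lens frame 23 [-198.4    0.7    4.3]
normal [ 1.   -0.01  0.01]
top 85
[-210.6  -18.2  -31.8] [-196.3   14.3   35.8]
dial in lens frame 83 [-199.3   -2.     2.4]
normal [ 1.    0.04 -0.08]
```

View pics/c8.png

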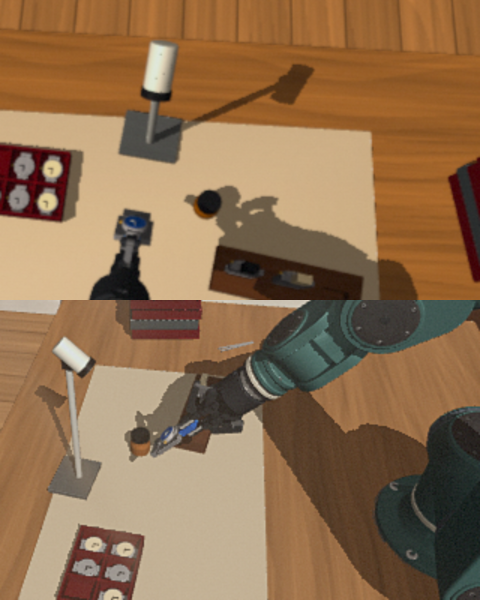

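The blue dial is at (135,220) in the top half and (180,430) in the side half. It faces the lens at about 199 mm, within 5 mm of its axis and a few degrees of square. I hold still to settle, then hand in.

```bash
python3 -m inch '[[0,0,0,0,0,0,0],[0,0,0,0,0,0,0],[0,0,0,0,0,0,0],[0,0,0,0,0,0,0],[0,0,0,0,0,0,0],[0,0,0,0,0,0,0],[0,0,0,0,0,0,0],[0,0,0,0,0,0,0]]'
python3 -c "
from workcell import ticket
print(ticket.hand_in())"
```

```text
time_s: 16.58
eef_pos: [568.9, 3.9, 190.6]
eef_rot: [0.257, 0.703, 0.623, 0.227]
contact_force: [-0.8, -1.4, -0.4]
finger_gap: 12.4
finger_force: 68.5
the job is handed in; nothing more can be done
None
```

The job is handed in, with no verdict shown: the wrench hangs flat on the post shoulder, let go, and the blue carrier is held still with its dial facing the lens at about 199 mm, within 5 mm of the line of sight; the first wrench grasp closed on nothing and was redone.

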